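Gauge the depth of a blind bearing bore

ROBOT

A 6-joint arm with a two-finger parallel gripper is mounted at the origin on the work surface. World frame = base frame: x ahead of the robot, y to its left, z up, the work surface at z = 0. Lengths are in mm, angles in degrees, forces in N, time in s.
With the tool pointing down it reaches from about 350 to 850 mm from the base axis. Payload 8.1 kg.
Tool frame: the origin (TCP) lies at the very end of the fingers, on their centre line; the grasp point (between the pads) lies grip_depth behind it (grip_depth is the distance from the TCP to the grasp point, in mm); z points along the fingers, y is the direction in which the jaws open and shut (so a half turn about z gives the same grasp; the last joint's range is limited). The gripper opens to 85 mm and grips with 20 to 120 N. Pads are 22 mm wide; open, the fingers measure 114 mm over their backs; the gripper's body (76 mm by 85 mm) begins 54 mm behind the grasp point. The pads swing forward as they close: fully open they stand 13 mm farther back than shut.
Start: joints at [-81.956, 7.471, 85.268, -0, 87.261, -4.893], TCP at [134.352, -584.769, 231.292] pointing down, gripper open.
Joint ranges: [-169.43, 169.43], [-51.17, 129.36], [1.28, 143.12], [-76.62, 256.62], [0, 156.53], [-152.29, 152.29]. Speed limits (degrees/s): [136.94, 136.94, 159.86, 180, 180, 180].

INTERFACE

Orientations are given as [roll, pitch, yaw] about the fixed x, y, z axes, in that order (R = Rz(yaw) Ry(pitch) Rx(roll)).
In Python, from bench import * gives the robot as it stands.
- The arm moves only by the tool step_arm, never from a script. Its argument "plan" is a list of rows, each an object of numbers: "grip": the finger opening in cm, from 0 to 8.54; "tx", "ty", "tz": the shift along the tool's x, y, z in cm; "ax", "ay", "az": the turn, a rotation vector about the tool's x, y, z in degrees. In form: [{"grip": .., "tx": .., "ty": .., "tz": .., "ax": .., "ay": .., "az": ..}, ...]. A call has 1 to 8 rows; each row shifts and turns the commanded pose from where the row before left it, along the tool's axes as they then stand; what a row does not reach is not made up. A row lasts 1/12 s, in which the tool goes at most 41.7 mm and 7.16 degrees, less where a joint would pass 70% of its speed; a pose out of reach is approached as far as the arm can. A call with a gripper value outside its range is refused whole. The fingers move at their own pace and stop on an object; "newtons" is the grip in N (left out, the last holds). Time passes only in rows, so rows that do not move let the fingers close. It gives the time, the measured TCP pose, the force and the opening at its end, in the units of the state.
- sense(): the state, without advancing time (a new reading comes with each control period).
- snapshot(name): name is "scene" or "top"; returns the picture (384x512x3 uint8, red, green, blue); there is no depth.
- camera_model(name): a dict with "intrinsics" (3x3 intrinsics, pixels), "dist_coeffs" ([k1, k2, p1, p2, k3] as OpenCV has them; the pictures are not rectified), "pose" (4x4, takes a point from camera to world coordinates). Camera axes: x right, y down, z forward; pixel columns grow to the right and rows downward; lengths in mm; the calibration is good to about 2 mm. A picture is of the moment at which its call begins. camera_model takes no time and is no camera call.
- hand_in(): hands the job in, once; it reports no verdict.
The state is a dict: "time": time; "joint_pos": joint angles; "qd": joint speeds; "joint_efforts": joint torques, N m; "tool_pos": TCP position; "tcp_rot": TCP orientation; "ft_force": force on the tool from outside, world axes, zero at the start; "wrist_torque": the same for the moment, N m; "finger_gap": finger opening in mm.
Only numpy, scipy, OpenCV 4.12 (cv2) and the standard library are available. Lean on these libraries where they do the work, as an engineer would, in place of code of your own. Each camera call takes 0.05 s, during which the arm holds its last target.

TASK

Measure how deep the blind bore in the cast gearbox cover is: take the depth gauge out of its wooden rest and stand it gently across the cover's machined face with its rod over the bore and its bridge flat on the face, clear of the studs. Then run the rod down gently until you feel it touch the bottom, and leave the gauge standing there, rod on the bottom, so that I can read it. Leave everything else on the bench where it is.

Things in the scene. Friction and masses are not known exactly. Their poses are not given: they have to be found in the camera images.
- gauge: steel rod depth gauge, upright, loose, about 0.3 kg; starts standing in the rest, its rod hanging in the rest's hole. Origin: centre of the bridge's underside (the measuring face), on the rod's axis; z up, y along the bridge, a flat bar 100 mm along y, 16 mm along x and 10 mm thick. A rod, 6 mm thick with a round tip, slides up and down through its middle and has a knob on top
- gauge_grip (a point): middle of the upper part of the guide block, 40 mm above the gauge's underside: hold the gauge here by the block's two plain faces that look to its +x and -x, 16 mm apart. The block is 28 mm wide along y and reaches from 10 to 50 mm above the underside. A slack clamp screw (not to be used) sticks 12 mm out of its +y side
- gauge_rod (a joint): how far the rod's tip stands out below the bridge's underside, m: the gauge's reading. 0 to 0.044; starts at 0.010 to 0.014. The rod drags with a steady friction of about 2.5 N (plus about 4 N per m/s) and stays where it is left; it has no spring
- rod_knob (a point): centre of the top of the rod's knob, a flat round button 18 mm across and 9 mm high; 103 mm above the gauge's underside less the rod's reading. Press here from above to run the rod down
- rod_tip (a point): the lowest point of the rod
- cover: cast light-alloy gearbox end cover on the bench, face up; fixed. Origin: centre of its underside; z up. 66 mm high, foot 132 mm across, flat machined round face on top 112 mm across. Four studs, 8 mm thick, stand 14 mm up from the face at 47 mm radius, at 45, 135, 225, 315 degrees from its x axis: the bridge lies clear of them along the cover's x or y axis (up to 20 degrees out)
- bore_mouth (a point): centre of the mouth of the blind bore, in the middle of the cover's machined face, at the height of the face. The bore is 28 mm across with plain walls. Its flat floor (bore_floor, not measured for you) lies somewhere between 20 and 40 mm below the face: find it with the rod. The rod must not press on the floor with more than 15 N
- rest: hardwood block 64 mm (x) by 130 mm (y), 40 mm high, in which the gauge stands; fixed. Origin: centre of its underside. A hole in the middle of its top, 18 mm across and 22 mm deep, takes the rod; the bridge lies along its y axis on the top
- socket: bystander: steel socket, 26 mm across, 32 mm high, upright; origin centre of its underside
- bolt: bystander: hexagon bolt standing on its head, 21 mm across, 53 mm high; origin centre of its underside
- connector: bystander: small grey plug connector with a seal round it, 32 by 30 by 30 mm; origin centre of its underside
- pick: bystander: wooden-handled screwdriver lying flat, 150 mm long along its x axis
- bearing: bystander: ball bearing lying flat, 28 mm across, 9 mm high; origin centre of its underside
- bracket: bystander: pale cast bracket, 50 by 90 mm, 43 mm high; origin centre of its underside
- grease: bystander: plain metal grease tin, 66 mm across, 85 mm high; origin centre of its underside
Not all that is in view belongs to the job. What is shaped like the gauge but red or turquoise is not meant. Leave any blue or green look-alike of the cover alone.

How it is judged:
By the outcome, as a careful person would: the job done as asked, in the order asked, and still so for the second after the job is handed in, with the robot touching nothing.
It also fails if it takes over 46 s, if anything falls off the work surface, if the arm or the gripper's body presses on something with over 40 N, if the wrist force passes 120 N, or if a joint passes its speed limit or range.

## Working session

There is one attempt and no reset: what is moved stays moved. The work goes in short steps, Python scripts to look and compute and a tool call to move; the robot and the scene stay as the last step left them, time stands still between calls to the robot, and variables do not carry over. Pictures are saved under pics/ and viewed, and the job is handed in when it is done.

Besides the shell and the picture viewer there is one more tool, called after "Request:" as name([rows], argument=value, ...), one row to a line, values as JSON. step_arm: Moves the arm, as the interface text tells. Its arguments: {"type":"object","properties":{"plan":{"type":"array","items":{"type":"object","properties":{"grip":{"type":"number"},"tx":{"type":"number"},"ty":{"type":"number"},"tz":{"type":"number"},"ax":{"type":"number"},"ay":{"type":"number"},"az":{"type":"number"}}}},"newtons":{"type":"number"}},"required":["plan"]}

```bash
ls; mkdir -p pics
python3 - <<'E'
from bench import *
import cv2
s=sense();print(s)
for n in("scene","top"):
    im=snapshot(n);cv2.imwrite(f"pics/{n}0.png",im[:,:,::-1])
    c=camera_model(n);print(n,c)
E
```

```text
pics
{'time': 0.0, 'joint_pos': array([-8.19554308e+01,  7.51496214e+00,  8.53291100e+01, -2.04666259e-03,
        8.72636552e+01, -4.89306068e+00]), 'qd': array([ 0.00134374,  0.02636212,  0.02746633,  0.06321605,  0.05267797,
       -0.01046211]), 'joint_efforts': array([-8.72239943e-04, -5.69395030e+01, -5.00553632e+01, -3.89288271e-04,
        1.46381758e-02, -7.04945307e-06]), 'tool_pos': array([ 134.26428298, -584.2082699 ,  230.24760103]), 'tcp_rot': array([-1.79892491e+02, -7.15203764e-03,  1.29377228e+01]), 'ft_force': array([ 0.57112456, -0.05269868, -0.08242561]), 'wrist_torque': array([-4.01439550e-02, -5.25607133e-02,  9.81169459e-05]), 'finger_gap': 85.39469100038389}
scene {'intrinsics': array([[359.9520313 ,   0.        , 253.60816774],
       [  0.        , 359.9520313 , 189.33387813],
       [  0.        ,   0.        ,   1.        ]]), 'dist_coeffs': array([-0.03136943,  0.        ,  0.        ,  0.        ,  0.        ]), 'pose': array([[-4.01247455e-01,  6.11531806e-01, -6.81930590e-01,
         1.16001817e+03],
       [ 9.15953409e-01,  2.72320763e-01, -2.94738452e-01,
         2.78963391e+02],
       [ 5.46192046e-03, -7.42879703e-01, -6.69402655e-01,
         7.44897089e+02],
       [ 0.00000000e+00,  0.00000000e+00,  0.00000000e+00,
         1.00000000e+00]])}
top {'intrinsics': array([[416.32249517,   0.        , 258.80833108],
       [  0.        , 416.32249517, 190.0894988 ],
       [  0.        ,   0.        ,   1.        ]]), 'dist_coeffs': array([0.00298437, 0.        , 0.        , 0.        , 0.        ]), 'pose': array([[ 9.55152099e-03, -9.96789812e-01,  7.94911246e-02,
         4.29668437e+02],
       [-9.99953023e-01, -9.65238450e-03, -8.84705578e-04,
        -5.68079008e+00],
       [ 1.64914441e-03, -7.94789401e-02, -9.96835181e-01,
         1.19622406e+03],
       [ 0.00000000e+00,  0.00000000e+00,  0.00000000e+00,
         1.00000000e+00]])}
```

View pics/scene0.png

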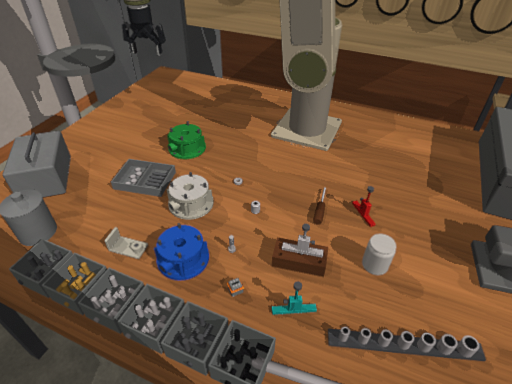

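View pics/top0.png

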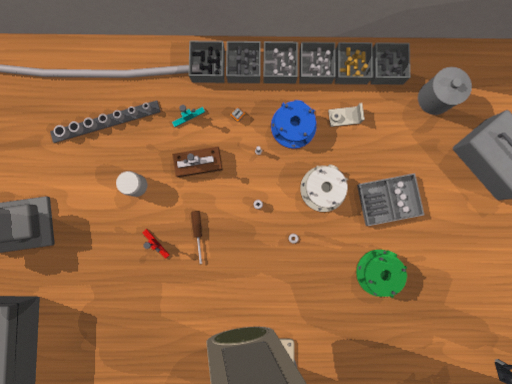

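Gauge candidates, as scene / top pixels:
- Steel gauge in the brown rest, (303,248) / (197,161)
- Red, (365,208) / (155,243)
- Turquoise, (295,303) / (188,116)

Cover candidates:
- Bare metal, (190,196) / (325,188)
- Blue, (182,250) / (295,124)
- Green, (186,140) / (382,273)

I choose the steel gauge in the rest and the bare-metal cover, and will check both in close crops.

Run:
```python
import cv2,numpy as np
s=cv2.imread("pics/scene0.png");t=cv2.imread("pics/top0.png")
def c(im,x,y,w,h,k): return cv2.resize(im[y:y+h,x:x+w],(w*k,h*k),interpolation=cv2.INTER_CUBIC)
a=np.vstack([np.hstack([c(s,262,215,76,60,5),c(s,155,165,76,60,5)]),np.hstack([c(t,165,135,76,60,5),c(t,290,158,76,60,5)])])
print(a.shape);cv2.imwrite("pics/crop0.png",a)
```

```text
(600, 760, 3)
```

View pics/crop0.png

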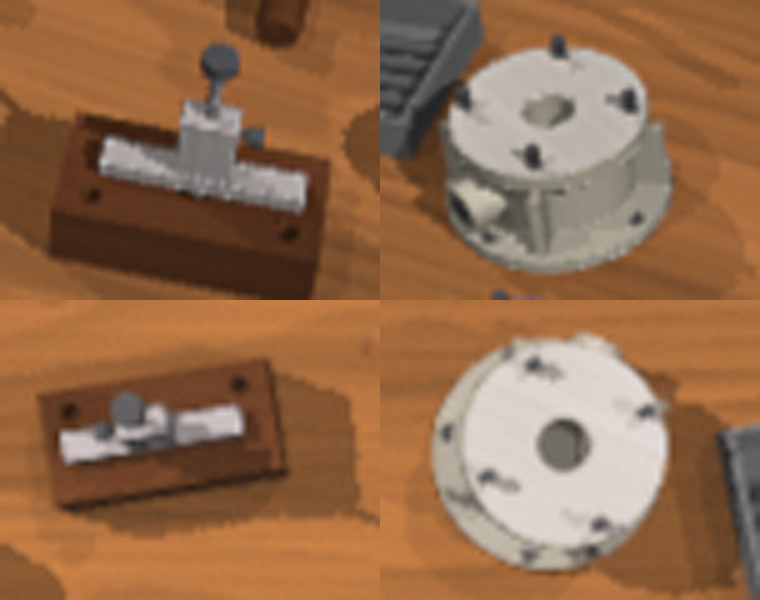

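The crops confirm both: the gauge in the rest is bare steel, with its clamp screw toward world +y. The cover is bare pale metal, with four studs and a bore. Now I'll measure them.

```bash
cat > h.py <<'E'
import cv2,numpy as np
from bench import *
def ray(n,uv):
    c=camera_model(n);K=np.array(c["intrinsics"]);d=np.array(c["dist_coeffs"]);T=np.array(c["pose"])
    p=cv2.undistortPoints(np.array(uv,float).reshape(-1,1,2),K,d).reshape(-1,2)
    r=np.c_[p,np.ones(len(p))]@T[:3,:3].T
    return T[:3,3],r
def onz(n,uv,z):
    o,r=ray(n,uv);return o+r*((z-o[2])/r[:,2])[:,None]
def proj(n,P):
    c=camera_model(n);K=np.array(c["intrinsics"]);d=np.array(c["dist_coeffs"]);T=np.linalg.inv(np.array(c["pose"]))
    return cv2.projectPoints(np.array(P,float).reshape(-1,1,3),cv2.Rodrigues(T[:3,:3])[0],T[:3,3],K,d)[0].reshape(-1,2)
E
python3 - <<'E'
from h import *
np.set_printoptions(precision=1,suppress=True)
s=cv2.imread("pics/scene0.png");t=cv2.imread("pics/top0.png")
for n,im,fb,gb in(("scene",s,(155,165,76,60),(262,215,76,60)),("top",t,(290,158,76,60),(165,135,76,60))):
    x,y,w,h=fb
    hs=cv2.cvtColor(im,cv2.COLOR_BGR2HSV)
    m=np.zeros(im.shape[:2],np.uint8);m[y:y+h,x:x+w]=((hs[...,1]<60)&(hs[...,2]>205))[y:y+h,x:x+w]*255
    cs=cv2.findContours(m,cv2.RETR_EXTERNAL,cv2.CHAIN_APPROX_NONE)[0];c=max(cs,key=cv2.contourArea)
    hull=cv2.convexHull(c)
    W=onz(n,hull.reshape(-1,2),66)[:,:2].astype(np.float32)
    (cx,cy),r=cv2.minEnclosingCircle(W);print(n,"face",cx,cy,r,cv2.fitEllipse(W))
    f=np.zeros_like(m);cv2.fillPoly(f,[hull],255);f=cv2.erode(f,np.ones((5,5)))
    d=(f>0)&(m==0)
    k,l,st,ce=cv2.connectedComponentsWithStats(d.astype(np.uint8))
    for i in range(1,k):
        if st[i,4]>5:print("  hole",ce[i],st[i,4],onz(n,ce[i],66)[0])
    # rest: brown dark
    x,y,w,h=gb
    m=np.zeros(im.shape[:2],np.uint8);m[y:y+h,x:x+w]=((hs[...,1]<60)&(hs[...,2]>140))[y:y+h,x:x+w]*255
    cs=cv2.findContours(m,cv2.RETR_EXTERNAL,cv2.CHAIN_APPROX_NONE)[0];c=max(cs,key=cv2.contourArea)
    print(" gauge mask",cv2.contourArea(c),cv2.boundingRect(c))
# manual points
e=[((65)/5+165,(447-300)/5+135),(240/5+165,(419-300)/5+135)]
E1=onz("top",e,50);print("top bridge ends",E1,E1.mean(0),np.linalg.norm(E1[0]-E1[1]))
e=[(105/5+262,152/5+215),(305/5+262,188/5+215)]
E1=onz("scene",e,50);print("scene bridge ends",E1,E1.mean(0),np.linalg.norm(E1[0]-E1[1]))
print("knob top",onz("top",[(127/5+165,107/5+135)],131),"scene",onz("scene",[(220/5+262,60/5+215)],129))
r=[(40,398),(265,360),(287,470),(65,508)];R=onz("top",[(a/5+165,(b-300)/5+135) for a,b in r],40);print("rest",R,R.mean(0))
E
```

```text
Traceback (most recent call last):
ValueError: max() iterable argument is empty
```

Run:
```python
from h import *
np.set_printoptions(precision=1,suppress=True)
s=cv2.imread("pics/scene0.png");t=cv2.imread("pics/top0.png")
for n,im,fb,gb,px in(("scene",s,(155,165,76,60),(262,215,76,60),(190,182)),("top",t,(290,158,76,60),(165,135,76,60),(318,178))):
    x,y,w,h=fb
    hs=cv2.cvtColor(im,cv2.COLOR_BGR2HSV)
    print(n,hs[px[1],px[0]])
    V=hs[px[1],px[0],2];thr=V-14
    m=np.zeros(im.shape[:2],np.uint8);m[y:y+h,x:x+w]=((hs[...,1]<60)&(hs[...,2]>thr))[y:y+h,x:x+w]*255
    cs=cv2.findContours(m,cv2.RETR_EXTERNAL,cv2.CHAIN_APPROX_NONE)[0];c=max(cs,key=cv2.contourArea)
    hull=cv2.convexHull(c)
    W=onz(n,hull.reshape(-1,2),66)[:,:2].astype(np.float32)
    (cx,cy),r=cv2.minEnclosingCircle(W);print(n,"face",cx,cy,r,cv2.fitEllipse(W))
    f=np.zeros_like(m);cv2.fillPoly(f,[hull],255);f=cv2.erode(f,np.ones((3,3)))
    d=(f>0)&(m==0)
    k,l,st,ce=cv2.connectedComponentsWithStats(d.astype(np.uint8))
    for i in range(1,k):
        if st[i,4]>5:print("  hole",ce[i],st[i,4],onz(n,ce[i],66)[0])
e=[((65)/5+165,(447-300)/5+135),(240/5+165,(419-300)/5+135)]
E1=onz("top",e,50);print("top bridge ends",E1,E1.mean(0),np.linalg.norm(E1[0]-E1[1]))
e=[(105/5+262,152/5+215),(305/5+262,188/5+215)]
E1=onz("scene",e,50);print("scene bridge ends",E1,E1.mean(0),np.linalg.norm(E1[0]-E1[1]))
print("knob top",onz("top",[(127/5+165,107/5+135)],131),"scene",onz("scene",[(220/5+262,60/5+215)],129))
r=[(40,398),(265,360),(287,470),(65,508)];R=onz("top",[(a/5+165,(b-300)/5+135) for a,b in r],40);print("rest",R,R.mean(0))
# stud base from crops
r=[(533,362),(645,412),(487,478),(600,525)];R=onz("top",[((a-380)/5+290,(b-300)/5+158) for a,b in r],80);print("studs top",R,R.mean(0))
r=[(558,45),(628,100),(532,155),(463,97)];R=onz("scene",[((a-380)/5+155,(b)/5+165) for a,b in r],76);print("studs scene",R,R.mean(0))
```

```text
scene [ 16  20 188]
scene face 532.7675170898438 -194.07235717773438 55.0077018737793 ((532.711181640625, -194.10299682617188), (108.47344970703125, 108.6083755493164), 127.64888763427734)
  hole [192.3 176.9] 9 [ 491.5 -205.7   66. ]
  hole [188.3 186.8] 64 [ 533.9 -193.7   66. ]
  hole [203.5 184.7] 27 [ 508.5 -158.6   66. ]
  hole [173.4 186.5] 15 [ 550.2 -232.9   66. ]
  hole [184.7 196. ] 26 [ 570.8 -182.7   66. ]
top [ 11  16 217]
top face 534.2529296875 -191.2179412841797 56.530982971191406 ((532.83251953125, -191.204833984375), (108.14092254638672, 110.81584930419922), 75.3375473022461)
  hole [321.9 171.4] 33 [ 572.7 -178.8   66. ]
  hole [341.8 180.3] 11 [ 548.9 -233.    66. ]
  hole [326.4 186.4] 111 [ 531.7 -190.8   66. ]
  hole [313.3 193.6] 31 [ 511.5 -155.1   66. ]
  hole [333.5 202.3] 15 [ 488.6 -210.1   66. ]
top bridge ends [[590.4 218.2  50. ]
 [607.  121.4  50. ]] [598.7 169.8  50. ] 98.20397447487328
scene bridge ends [[611.6 121.9  50. ]
 [593.3 218.3  50. ]] [602.5 170.1  50. ] 98.10272714892658
knob top [[600.2 170.9 131. ]] scene [[602.  169.4 129. ]]
rest [[619.4 234.8  40. ]
 [642.2 109.1  40. ]
 [580.1  95.7  40. ]
 [557.5 219.3  40. ]] [599.8 164.7  40. ]
studs top [[ 573.6 -173.    80. ]
 [ 547.1 -233.3   80. ]
 [ 510.6 -148.1   80. ]
 [ 485.9 -208.8   80. ]] [ 529.3 -190.8   80. ]
studs scene [[ 492.1 -210.    76. ]
 [ 518.  -148.8   76. ]
 [ 578.9 -174.1   76. ]
 [ 553.6 -235.    76. ]] [ 535.6 -192.    76. ]
```

Request:
step_arm([
  {"grip":8.5,"az":-7},
  {"grip":8.5,"az":-7},
  {"grip":8.5,"az":-7},
  {"grip":8.5,"az":-7},
  {"grip":8.5,"az":-7},
  {"grip":8.5,"az":-7},
  {"grip":8.5,"az":-7},
  {"grip":8.5,"az":-7},
], newtons=40)

```text
invalid input
```

Request:
step_arm([
  {"grip":8.5,"az":-7},
  {"grip":8.5,"az":-7},
  {"grip":8.5,"az":-7},
  {"grip":8.5,"az":-7},
  {"grip":8.5,"az":-3.4},
])

```text
invalid input
```

Request:
step_arm([
  {"grip":8.5,"tx":2.74,"ty":2.47},
  {"grip":8.5,"tx":2.74,"ty":2.47},
  {"grip":8.5,"tx":2.74,"ty":2.47},
  {"grip":8.5,"tx":2.74,"ty":2.47},
  {"grip":8.5,"tx":2.74,"ty":2.47},
  {"grip":8.5,"tx":2.74,"ty":2.47},
  {"grip":8.5,"tx":2.74,"ty":2.47},
  {"grip":8.5,"tx":2.74,"ty":2.47},
])

```text
invalid input
```

Request:
step_arm([
  {"grip":8.5,"tx":0,"ty":0,"tz":0,"ax":0,"ay":0,"az":-7},
  {"grip":8.5,"tx":0,"ty":0,"tz":0,"ax":0,"ay":0,"az":-7},
], newtons=40)

```text
time: 0.27
tool_pos: [134.3, -584.4, 230.6]
tcp_rot: [-179.9, -0.0, 27.2]
ft_force: [0.9, -0.8, 0.1]
finger_gap: 84.8
```

Request:
step_arm([
  {"grip":8.5,"tx":0,"ty":0,"tz":0,"ax":0,"ay":0,"az":-7},
  {"grip":8.5,"tx":0,"ty":0,"tz":0,"ax":0,"ay":0,"az":-7},
  {"grip":8.5,"tx":0,"ty":0,"tz":0,"ax":0,"ay":0,"az":-7},
  {"grip":8.5,"tx":0,"ty":0,"tz":0,"ax":0,"ay":0,"az":-7},
  {"grip":8.5,"tx":0,"ty":0,"tz":0,"ax":0,"ay":0,"az":-7},
  {"grip":8.5,"tx":0,"ty":0,"tz":0,"ax":0,"ay":0,"az":-7},
  {"grip":8.5,"tx":0,"ty":0,"tz":0,"ax":0,"ay":0,"az":-7},
  {"grip":8.5,"tx":0,"ty":0,"tz":0,"ax":0,"ay":0,"az":-7},
])

```text
time: 0.93
tool_pos: [134.3, -584.4, 230.7]
tcp_rot: [-180.0, -0.1, 83.3]
ft_force: [-0.1, 0.0, 0.0]
finger_gap: 84.9
```

Request:
step_arm([
  {"grip":8.5,"tx":0,"ty":0,"tz":0,"ax":0,"ay":0,"az":-7},
  {"grip":8.5,"tx":0,"ty":0,"tz":0,"ax":0,"ay":0,"az":-7},
  {"grip":8.5,"tx":0,"ty":0,"tz":0,"ax":0,"ay":0,"az":-3.1},
  {"grip":8.5,"tx":2,"ty":1.8,"tz":0,"ax":0,"ay":0,"az":0},
  {"grip":8.5,"tx":2.7,"ty":2.4,"tz":0,"ax":0,"ay":0,"az":0},
  {"grip":8.5,"tx":2.7,"ty":2.4,"tz":0,"ax":0,"ay":0,"az":0},
  {"grip":8.5,"tx":2.7,"ty":2.4,"tz":0,"ax":0,"ay":0,"az":0},
  {"grip":8.5,"tx":2.7,"ty":2.4,"tz":0,"ax":0,"ay":0,"az":0},
])

```text
time: 1.6
tool_pos: [224.7, -437.1, 230.6]
tcp_rot: [-180.0, -0.1, 100.0]
ft_force: [0.6, 0.9, 1.0]
finger_gap: 85.2
```

Request:
step_arm([
  {"grip":8.5,"tx":2.7,"ty":2.4,"tz":0,"ax":0,"ay":0,"az":0},
  {"grip":8.5,"tx":2.7,"ty":2.4,"tz":0,"ax":0,"ay":0,"az":0},
  {"grip":8.5,"tx":2.7,"ty":2.4,"tz":0,"ax":0,"ay":0,"az":0},
  {"grip":8.5,"tx":2.7,"ty":2.4,"tz":0,"ax":0,"ay":0,"az":0},
  {"grip":8.5,"tx":2.7,"ty":2.4,"tz":0,"ax":0,"ay":0,"az":0},
  {"grip":8.5,"tx":2.7,"ty":2.4,"tz":0,"ax":0,"ay":0,"az":0},
  {"grip":8.5,"tx":2.7,"ty":2.4,"tz":0,"ax":0,"ay":0,"az":0},
  {"grip":8.5,"tx":2.7,"ty":2.4,"tz":0,"ax":0,"ay":0,"az":0},
])

```text
time: 2.27
tool_pos: [376.1, -190.9, 231.1]
tcp_rot: [-180.0, -0.0, 100.0]
ft_force: [1.4, -0.1, 0.3]
finger_gap: 84.9
```

Request:
step_arm([
  {"grip":8.5,"tx":2.7,"ty":2.4,"tz":0,"ax":0,"ay":0,"az":0},
  {"grip":8.5,"tx":2.7,"ty":2.4,"tz":0,"ax":0,"ay":0,"az":0},
  {"grip":8.5,"tx":2.7,"ty":2.4,"tz":0,"ax":0,"ay":0,"az":0},
  {"grip":8.5,"tx":2.7,"ty":2.4,"tz":0,"ax":0,"ay":0,"az":0},
  {"grip":8.5,"tx":2.7,"ty":2.4,"tz":0,"ax":0,"ay":0,"az":0},
  {"grip":8.5,"tx":2.7,"ty":2.4,"tz":0,"ax":0,"ay":0,"az":0},
  {"grip":8.5,"tx":2.7,"ty":2.4,"tz":0,"ax":0,"ay":0,"az":0},
  {"grip":8.5,"tx":2.7,"ty":2.4,"tz":0,"ax":0,"ay":0,"az":0},
])

```text
time: 2.93
tool_pos: [527.5, 55.3, 230.8]
tcp_rot: [-180.0, -0.0, 100.1]
ft_force: [0.8, -0.3, -0.7]
finger_gap: 85.0
```

Request:
step_arm([
  {"grip":8.5,"tx":2.4,"ty":2.4,"tz":0,"ax":0,"ay":0,"az":0},
  {"grip":8.5,"tx":2.4,"ty":2.3,"tz":0,"ax":0,"ay":0,"az":0},
  {"grip":8.5,"tx":2,"ty":2,"tz":0,"ax":0,"ay":0,"az":0},
  {"grip":8.5,"tx":0,"ty":0,"tz":0,"ax":0,"ay":0,"az":0},
])

```text
time: 3.27
tool_pos: [582.4, 136.3, 229.8]
tcp_rot: [-179.9, -0.1, 100.2]
ft_force: [1.0, -0.6, 0.9]
finger_gap: 84.7
```

Run:
```python
from h import *
for n in("scene","top"):
    cv2.imwrite(f"pics/{n}1.png",snapshot(n)[:,:,::-1])
s=cv2.imread("pics/scene1.png");t=cv2.imread("pics/top1.png")
def c(im,x,y,w,h,k): return cv2.resize(im[y:y+h,x:x+w],(w*k,h*k),interpolation=cv2.INTER_CUBIC)
cv2.imwrite("pics/crop1.png",np.hstack([c(s,240,140,100,150,4),c(t,140,80,100,150,4)]))
st=sense();print(st['time'],st['tool_pos'],st['tcp_rot'])
```

```text
3.3667 [580.95623099 132.89236497 230.14286223] [-1.79880125e+02  7.46054033e-03  1.00145939e+02]
```

View pics/crop1.png

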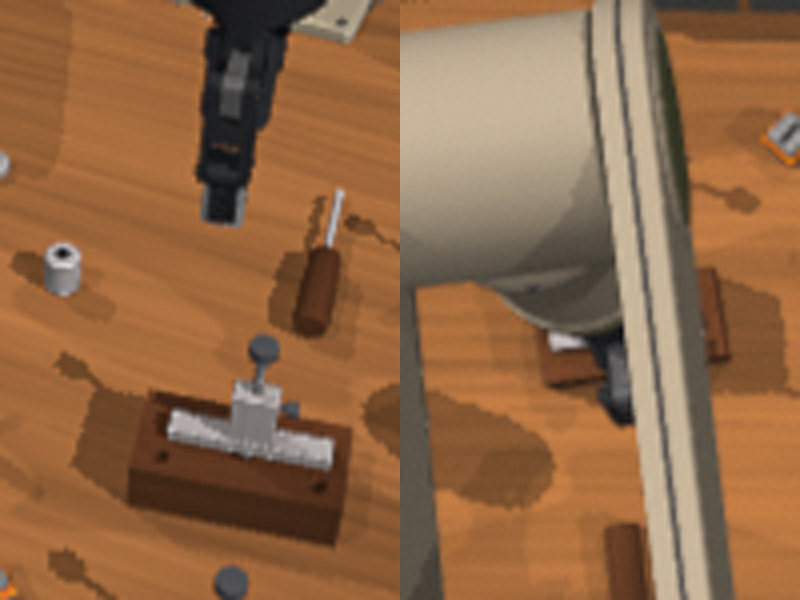

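The scene crop shows the gauge undisturbed in the rest, with the knob at crop (263,350), and the gripper above it and behind. Next I'll centre the gripper and descend.

Request:
step_arm([
  {"grip":8.5,"tx":1.2,"ty":0.9,"tz":0,"ax":0,"ay":0,"az":0},
  {"grip":8.5,"tx":1.2,"ty":0.9,"tz":0,"ax":0,"ay":0,"az":0},
  {"grip":8.5,"tx":0.9,"ty":0.8,"tz":1,"ax":0,"ay":0,"az":0},
  {"grip":8.5,"tx":0,"ty":0,"tz":2,"ax":0,"ay":0,"az":0},
  {"grip":8.5,"tx":0,"ty":0,"tz":2,"ax":0,"ay":0,"az":0},
  {"grip":8.5,"tx":0,"ty":0,"tz":1,"ax":0,"ay":0,"az":0},
  {"grip":8.5,"tx":0,"ty":0,"tz":0,"ax":0,"ay":0,"az":0},
])

```text
time: 3.95
tool_pos: [598.8, 167.7, 167.9]
tcp_rot: [-179.7, 0.0, 100.0]
ft_force: [-0.5, -0.7, -0.1]
finger_gap: 85.0
```

Run:
```python
from h import *
n="scene"
cv2.imwrite(f"pics/{n}2.png",snapshot(n)[:,:,::-1])
s=cv2.imread("pics/scene2.png")
def c(im,x,y,w,h,k): return cv2.resize(im[y:y+h,x:x+w],(w*k,h*k),interpolation=cv2.INTER_CUBIC)
cv2.imwrite("pics/crop2.png",c(s,240,140,110,140,4))
st=sense();print(st['time'],st['tool_pos'],st['tcp_rot'])
```

```text
4.0 [599.79170027 167.99400197 169.93787501] [-1.79812471e+02  1.28922904e-02  9.99811700e+01]
```

View pics/crop2.png

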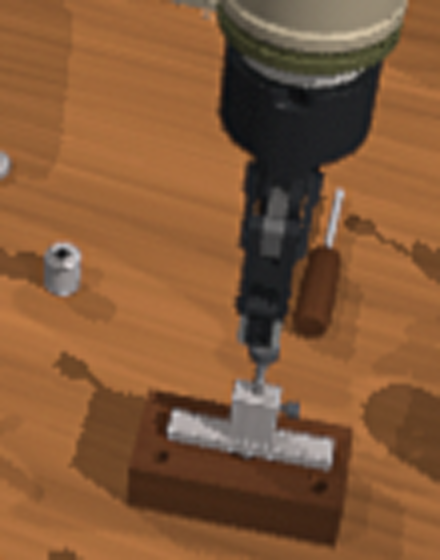

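The gripper is centred over the knob at crop (263,352), and the gauge hasn't moved. Descending.

Request:
step_arm([
  {"grip":8.5,"tx":0.2,"ty":0.15,"tz":1.5,"ax":0,"ay":0,"az":0},
  {"grip":8.5,"tx":0,"ty":0,"tz":2,"ax":0,"ay":0,"az":0},
  {"grip":8.5,"tx":0,"ty":0,"tz":2,"ax":0,"ay":0,"az":0},
  {"grip":8.5,"tx":0,"ty":0,"tz":2,"ax":0,"ay":0,"az":0},
  {"grip":8.5,"tx":0,"ty":0,"tz":1,"ax":0,"ay":0,"az":0},
  {"grip":8.5,"tx":0,"ty":0,"tz":0,"ax":0,"ay":0,"az":0},
  {"grip":8.5,"tx":0,"ty":0,"tz":0,"ax":0,"ay":0,"az":0},
])

```text
time: 4.58
tool_pos: [602.5, 171.1, 87.2]
tcp_rot: [180.0, 0.0, 100.0]
ft_force: [0.5, 0.2, 0.6]
finger_gap: 85.4
```

Request:
step_arm([
  {"grip":8.5,"tx":0,"ty":0,"tz":1,"ax":0,"ay":0,"az":0},
  {"grip":8.5,"tx":0,"ty":0,"tz":0.7,"ax":0,"ay":0,"az":0},
  {"grip":8.5,"tx":0,"ty":0,"tz":0.3,"ax":0,"ay":0,"az":0},
  {"grip":8.5,"tx":0,"ty":0,"tz":0,"ax":0,"ay":0,"az":0},
  {"grip":8.5,"tx":0,"ty":0,"tz":0,"ax":0,"ay":0,"az":0},
])

```text
time: 5.0
tool_pos: [602.0, 171.3, 66.1]
tcp_rot: [-180.0, 0.0, 100.0]
ft_force: [-0.0, -0.1, 0.0]
finger_gap: 84.9
```

Run:
```python
from h import *
n="scene"
cv2.imwrite(f"pics/{n}3.png",snapshot(n)[:,:,::-1])
s=cv2.imread("pics/scene3.png")
def c(im,x,y,w,h,k): return cv2.resize(im[y:y+h,x:x+w],(w*k,h*k),interpolation=cv2.INTER_CUBIC)
cv2.imwrite("pics/crop3.png",c(s,250,180,90,100,6))
st=sense();print(st['time'],st['tool_pos'],st['tcp_rot'],st['ft_force'])
```

```text
5.05 [602.33902574 171.38625573  66.47617907] [ 1.79992447e+02 -8.59962609e-05  1.00039052e+02] [0.54197817 0.41244498 0.89798139]
```

View pics/crop3.png

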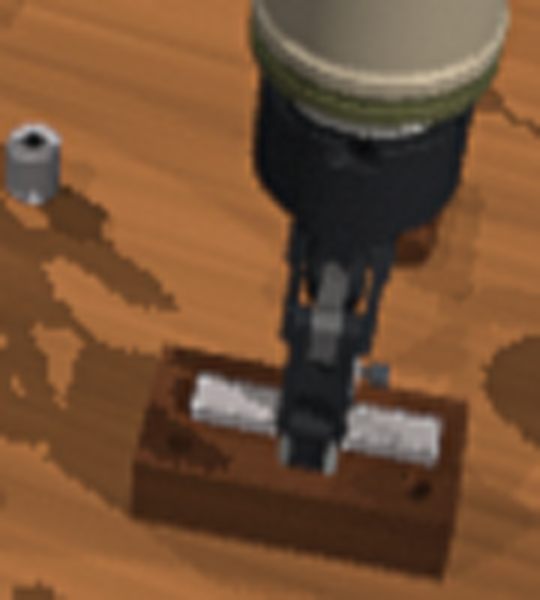

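Request:
step_arm([
  {"grip":8.5,"tx":0,"ty":0,"tz":0.2,"ax":0,"ay":0,"az":0},
  {"grip":5,"tx":0,"ty":0,"tz":0,"ax":0,"ay":0,"az":0},
  {"grip":4,"tx":0,"ty":0,"tz":0,"ax":0,"ay":0,"az":0},
  {"grip":3,"tx":0,"ty":0,"tz":0,"ax":0,"ay":0,"az":0},
  {"grip":2.5,"tx":0,"ty":0,"tz":0,"ax":0,"ay":0,"az":0},
  {"grip":2,"tx":0,"ty":0,"tz":0,"ax":0,"ay":0,"az":0},
  {"grip":2,"tx":0,"ty":0,"tz":0,"ax":0,"ay":0,"az":0},
], newtons=40)

```text
time: 5.63
tool_pos: [602.0, 171.3, 64.3]
tcp_rot: [-180.0, 0.0, 100.0]
ft_force: [-1.7, 0.3, -0.3]
finger_gap: 20.1
```

Request:
step_arm([
  {"grip":1.5,"tx":0,"ty":0,"tz":0,"ax":0,"ay":0,"az":0},
  {"grip":1,"tx":0,"ty":0,"tz":0,"ax":0,"ay":0,"az":0},
  {"grip":1,"tx":0,"ty":0,"tz":0,"ax":0,"ay":0,"az":0},
  {"grip":1,"tx":0,"ty":0,"tz":0,"ax":0,"ay":0,"az":0},
  {"grip":1,"tx":0,"ty":0,"tz":0,"ax":0,"ay":0,"az":0},
])

```text
time: 6.05
tool_pos: [602.1, 171.3, 64.2]
tcp_rot: [-180.0, 0.0, 100.0]
ft_force: [-1.3, -0.1, 0.0]
finger_gap: 15.1
```

Request:
step_arm([
  {"grip":1,"tx":0,"ty":0,"tz":-0.2,"ax":0,"ay":0,"az":0},
  {"grip":1,"tx":0,"ty":0,"tz":-0.5,"ax":0,"ay":0,"az":0},
  {"grip":1,"tx":0,"ty":0,"tz":-0.8,"ax":0,"ay":0,"az":0},
  {"grip":1,"tx":0,"ty":0,"tz":-1,"ax":0,"ay":0,"az":0},
  {"grip":1,"tx":0,"ty":0,"tz":-1.5,"ax":0,"ay":0,"az":0},
  {"grip":1,"tx":0,"ty":0,"tz":-2,"ax":0,"ay":0,"az":0},
  {"grip":1,"tx":0,"ty":0,"tz":-2,"ax":0,"ay":0,"az":0},
  {"grip":1,"tx":0,"ty":0,"tz":-1,"ax":0,"ay":0,"az":0},
])

```text
time: 6.72
tool_pos: [603.9, 171.7, 158.6]
tcp_rot: [179.7, -0.0, 100.0]
ft_force: [0.3, 0.5, -3.0]
finger_gap: 15.5
```

Run:
```python
from h import *
n="scene"
cv2.imwrite(f"pics/{n}4.png",snapshot(n)[:,:,::-1])
s=cv2.imread("pics/scene4.png")
def c(im,x,y,w,h,k): return cv2.resize(im[y:y+h,x:x+w],(w*k,h*k),interpolation=cv2.INTER_CUBIC)
cv2.imwrite("pics/crop4.png",c(s,250,160,100,120,5))
st=sense();print(st['time'],st['tool_pos'],st['tcp_rot'],st['ft_force'],st['finger_gap'])
```

```text
6.7667 [604.80641586 171.86525961 160.13939834] [ 1.79571791e+02 -8.32182413e-03  1.00037948e+02] [ 1.33668232  0.36805403 -0.89837918] 15.43809444192725
```

View pics/crop4.png

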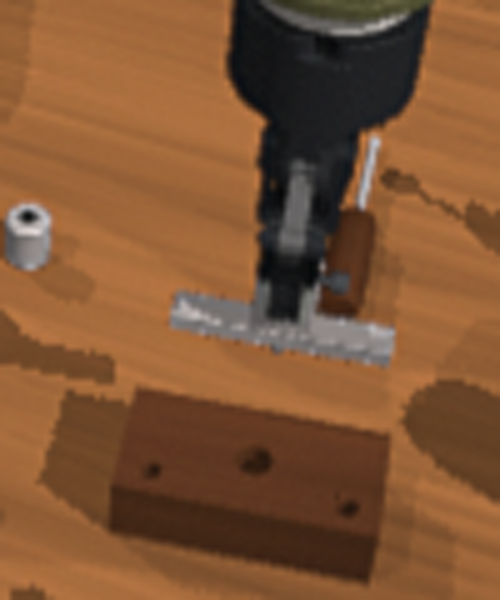

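The gauge is lifted clear, with the bridge level at crop (285,325) and the rest empty. Moving it to the cover.

Request:
step_arm([
  {"grip":1,"tx":-1.5,"ty":-0.6,"tz":0,"ax":0,"ay":0,"az":0},
  {"grip":1,"tx":-2.4,"ty":-0.9,"tz":0,"ax":0,"ay":0,"az":0},
  {"grip":1,"tx":-2.5,"ty":-1,"tz":0,"ax":0,"ay":0,"az":0},
  {"grip":1,"tx":-2.5,"ty":-1,"tz":0,"ax":0,"ay":0,"az":0},
  {"grip":1,"tx":-2.5,"ty":-1,"tz":0,"ax":0,"ay":0,"az":0},
  {"grip":1,"tx":-2.5,"ty":-1,"tz":0,"ax":0,"ay":0,"az":0},
  {"grip":1,"tx":-2.5,"ty":-1,"tz":0,"ax":0,"ay":0,"az":0},
  {"grip":1,"tx":-2.5,"ty":-1,"tz":0,"ax":0,"ay":0,"az":0},
])

```text
time: 7.43
tool_pos: [559.9, -29.5, 153.0]
tcp_rot: [-179.9, -0.0, 100.0]
ft_force: [-0.5, 0.5, -3.4]
finger_gap: 15.3
```

Request:
step_arm([
  {"grip":1,"tx":-2.5,"ty":-1,"tz":0,"ax":0,"ay":0,"az":0},
  {"grip":1,"tx":-2.5,"ty":-1,"tz":0,"ax":0,"ay":0,"az":0},
  {"grip":1,"tx":-2.5,"ty":-1,"tz":0,"ax":0,"ay":0,"az":0},
  {"grip":1,"tx":-2.5,"ty":-1,"tz":0,"ax":0,"ay":0,"az":0},
  {"grip":1,"tx":-2.4,"ty":-0.9,"tz":0,"ax":0,"ay":0,"az":0},
  {"grip":1,"tx":-2,"ty":-0.7,"tz":0,"ax":0,"ay":0,"az":0},
  {"grip":1,"tx":-1.5,"ty":-0.4,"tz":0,"ax":0,"ay":0,"az":0},
  {"grip":1,"tx":0,"ty":0,"tz":0,"ax":0,"ay":0,"az":5},
])

```text
time: 8.1
tool_pos: [528.3, -198.3, 153.1]
tcp_rot: [-179.9, 0.0, 95.0]
ft_force: [-0.1, 0.1, -3.0]
finger_gap: 15.7
```

Request:
step_arm([
  {"grip":1,"tx":0,"ty":0,"tz":0,"ax":0,"ay":0,"az":6},
  {"grip":1,"tx":0,"ty":0,"tz":0,"ax":0,"ay":0,"az":6},
  {"grip":1,"tx":0,"ty":0,"tz":0,"ax":0,"ay":0,"az":6},
  {"grip":1,"tx":0,"ty":0,"tz":0,"ax":0,"ay":0,"az":6},
  {"grip":1,"tx":0,"ty":0,"tz":0,"ax":0,"ay":0,"az":4},
  {"grip":1,"tx":0,"ty":0,"tz":0,"ax":0,"ay":0,"az":0},
  {"grip":1,"tx":0,"ty":0,"tz":0,"ax":0,"ay":0,"az":0},
])

```text
time: 8.68
tool_pos: [529.1, -195.0, 153.3]
tcp_rot: [-179.9, 0.0, 67.2]
ft_force: [-0.3, 1.0, -3.7]
finger_gap: 15.3
```

Run:
```python
from h import *
for n in("scene","top"):
    cv2.imwrite(f"pics/{n}5.png",snapshot(n)[:,:,::-1])
s=cv2.imread("pics/scene5.png");t=cv2.imread("pics/top5.png")
def c(im,x,y,w,h,k): return cv2.resize(im[y:y+h,x:x+w],(w*k,h*k),interpolation=cv2.INTER_CUBIC)
cv2.imwrite("pics/crop5.png",np.hstack([c(s,140,110,100,120,4),c(t,270,120,100,120,4)]))
st=sense();print(st['time'],st['tool_pos'],st['tcp_rot'],st['ft_force'],st['finger_gap'])
```

```text
8.7833 [ 529.44778463 -194.92320671  153.73114662] [-1.79950964e+02  1.51656679e-03  6.71654533e+01] [-0.13500179 -0.37579324 -3.08658846] 15.317210595672883
```

View pics/crop5.png

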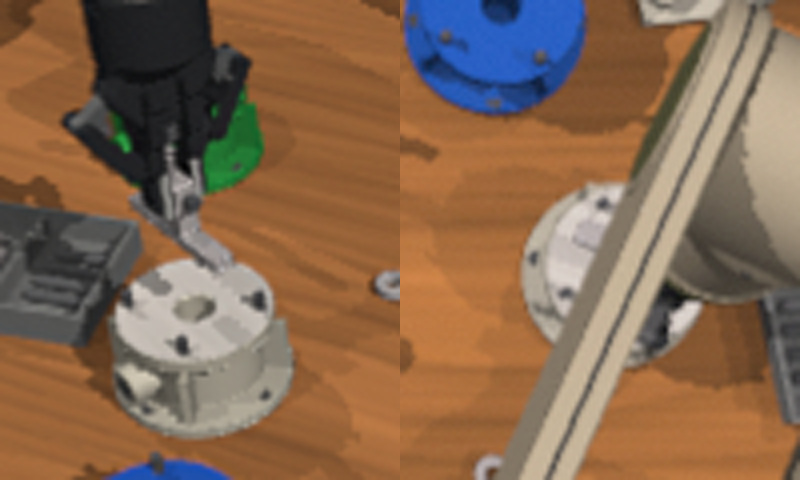

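Run:
```python
from h import *
s=cv2.imread("pics/scene5.png")
c=np.array([529.4,-195,129.5]);g=np.array([np.cos(np.radians(67.2)),np.sin(np.radians(67.2)),0]);x=np.array([g[1],-g[0],0])
P=[]
for sy in(-50,50):
  for sx in(-8,8):
    for z in(0,10): P.append(c+sy*g+sx*x+[0,0,z])
P+= [c+[0,0,-12]]
p=proj("scene",P)
k=7;x0,y0=160,145
im=cv2.resize(s[y0:y0+60,x0:x0+70],None,fx=k,fy=k,interpolation=cv2.INTER_CUBIC)
for u in p:cv2.circle(im,tuple(int(round(v)) for v in ((u-[x0,y0]+.5)*k)),2,(0,0,255),-1)
q=proj("scene",[[533+14*np.cos(a),-192+14*np.sin(a),66] for a in np.arange(0,6.28,.4)])
for u in q:cv2.circle(im,tuple(int(round(v)) for v in ((u-[x0,y0]+.5)*k)),2,(0,200,0),-1)
cv2.imwrite("pics/crop6.png",im)
```

```text
(no output)
```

View pics/crop6.png

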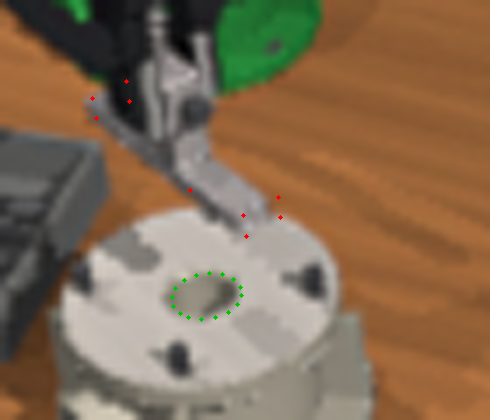

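The bore and bridge predictions agree with the picture to about 1 px. The gauge sits roughly 2–3 mm toward −y of the gripper centre. I'll correct for that and descend.

Request:
step_arm([
  {"grip":1,"tx":0.3,"ty":0.1,"tz":0.4,"ax":0,"ay":0,"az":0},
  {"grip":1,"tx":0.35,"ty":0.1,"tz":0.8,"ax":0,"ay":0,"az":0},
  {"grip":1,"tx":0,"ty":0,"tz":1,"ax":0,"ay":0,"az":0},
  {"grip":1,"tx":0,"ty":0,"tz":1,"ax":0,"ay":0,"az":0},
  {"grip":1,"tx":0,"ty":0,"tz":0.8,"ax":0,"ay":0,"az":0},
  {"grip":1,"tx":0,"ty":0,"tz":0.5,"ax":0,"ay":0,"az":0},
  {"grip":1,"tx":0,"ty":0,"tz":0,"ax":0,"ay":0,"az":0},
  {"grip":1,"tx":0,"ty":0,"tz":0,"ax":0,"ay":0,"az":0},
])

```text
time: 9.45
tool_pos: [534.0, -189.6, 108.7]
tcp_rot: [-179.9, -0.0, 67.0]
ft_force: [0.7, 1.0, -2.1]
finger_gap: 15.2
```

Run:
```python
from h import *
cv2.imwrite("pics/scene7.png",snapshot("scene")[:,:,::-1])
st=sense();print(st['time'],st['tool_pos'],st['tcp_rot'],st['ft_force'],st['finger_gap'])
s=cv2.imread("pics/scene7.png")
T=st['tool_pos'];g=np.array([np.cos(np.radians(67.2)),np.sin(np.radians(67.2)),0]);x=np.array([g[1],-g[0],0])
c=T-2.5*g-[0,0,24.3]
P=[c+sy*g+sx*x+[0,0,z] for sy in(-50,50) for sx in(-8,8) for z in(0,10)]
p=proj("scene",P)
k=7;x0,y0=155,150
im=cv2.resize(s[y0:y0+70,x0:x0+80],None,fx=k,fy=k,interpolation=cv2.INTER_CUBIC)
raw=im.copy()
for u in p:cv2.circle(im,tuple(int(round(v)) for v in ((u-[x0,y0]+.5)*k)),2,(0,0,255),-1)
cv2.imwrite("pics/crop7.png",im)
```

```text
9.5 [ 534.42321496 -189.77483539  109.42641796] [1.79992796e+02 8.35905075e-04 6.70339674e+01] [-0.03181617 -0.66283071 -3.05534382] 15.39551591842543
```

View pics/crop7.png

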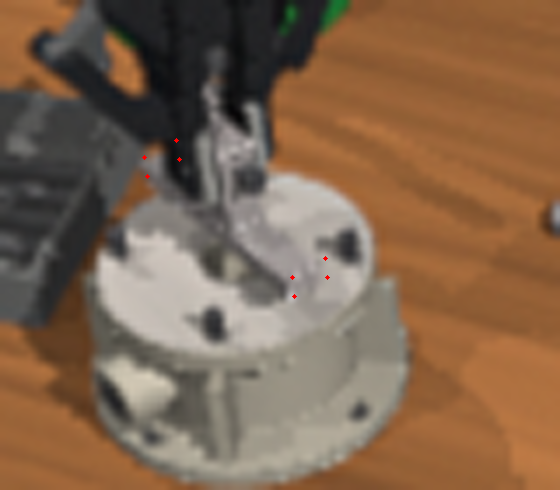

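Request:
step_arm([
  {"grip":1,"tx":0,"ty":0,"tz":0.4,"ax":0,"ay":0,"az":0},
  {"grip":1,"tx":0,"ty":0,"tz":0.4,"ax":0,"ay":0,"az":0},
  {"grip":1,"tx":0,"ty":0,"tz":0.3,"ax":0,"ay":0,"az":0},
  {"grip":1,"tx":0,"ty":0,"tz":0.2,"ax":0,"ay":0,"az":0},
  {"grip":1,"tx":0,"ty":0,"tz":0.1,"ax":0,"ay":0,"az":0},
  {"grip":1,"tx":0,"ty":0,"tz":0,"ax":0,"ay":0,"az":0},
  {"grip":1,"tx":0,"ty":0,"tz":0,"ax":0,"ay":0,"az":0},
])

```text
time: 10.08
tool_pos: [534.3, -189.6, 95.3]
tcp_rot: [-180.0, -0.0, 67.0]
ft_force: [0.8, 0.0, -3.5]
finger_gap: 15.4
```

Request:
step_arm([
  {"grip":1,"tx":0,"ty":0,"tz":0.1,"ax":0,"ay":0,"az":0},
  {"grip":1,"tx":0,"ty":0,"tz":0.1,"ax":0,"ay":0,"az":0},
])

```text
time: 10.25
tool_pos: [534.6, -189.7, 93.5]
tcp_rot: [180.0, -0.0, 67.0]
ft_force: [-0.3, -0.1, -3.0]
finger_gap: 15.3
```

Request:
step_arm([
  {"grip":1,"tx":0,"ty":0,"tz":0.1,"ax":0,"ay":0,"az":0},
  {"grip":1,"tx":0,"ty":0,"tz":0.05,"ax":0,"ay":0,"az":0},
  {"grip":1,"tx":0,"ty":0,"tz":0,"ax":0,"ay":0,"az":0},
])

```text
time: 10.5
tool_pos: [534.2, -189.6, 91.6]
tcp_rot: [-180.0, -0.0, 67.0]
ft_force: [0.5, -0.7, -3.5]
finger_gap: 15.2
```

Request:
step_arm([
  {"grip":1,"tx":0,"ty":0,"tz":0.05,"ax":0,"ay":0,"az":0},
  {"grip":1,"tx":0,"ty":0,"tz":0,"ax":0,"ay":0,"az":0},
])

```text
time: 10.67
tool_pos: [534.3, -189.6, 91.2]
tcp_rot: [-180.0, 0.0, 67.0]
ft_force: [-0.3, 1.0, -2.7]
finger_gap: 15.2
```

Request:
step_arm([
  {"grip":1,"tx":0,"ty":0,"tz":0.04,"ax":0,"ay":0,"az":0},
  {"grip":1,"tx":0,"ty":0,"tz":0,"ax":0,"ay":0,"az":0},
])

```text
time: 10.83
tool_pos: [534.3, -189.6, 90.9]
tcp_rot: [180.0, -0.0, 67.0]
ft_force: [0.2, 0.5, -3.7]
finger_gap: 15.2
```

Request:
step_arm([
  {"grip":1,"tx":0,"ty":0,"tz":0.04,"ax":0,"ay":0,"az":0},
  {"grip":1,"tx":0,"ty":0,"tz":0,"ax":0,"ay":0,"az":0},
])

```text
time: 11.0
tool_pos: [534.3, -189.6, 90.4]
tcp_rot: [-180.0, -0.0, 67.0]
ft_force: [-0.4, 0.0, -2.9]
finger_gap: 15.4
```

Request:
step_arm([
  {"grip":1,"tx":0,"ty":0,"tz":0.03,"ax":0,"ay":0,"az":0},
  {"grip":1,"tx":0,"ty":0,"tz":0,"ax":0,"ay":0,"az":0},
])

```text
time: 11.17
tool_pos: [534.4, -189.7, 90.2]
tcp_rot: [180.0, -0.0, 67.0]
ft_force: [0.0, 0.0, -4.4]
finger_gap: 15.2
```

Request:
step_arm([
  {"grip":1,"tx":0,"ty":0,"tz":0.03,"ax":0,"ay":0,"az":0},
  {"grip":1,"tx":0,"ty":0,"tz":0,"ax":0,"ay":0,"az":0},
])

```text
time: 11.33
tool_pos: [534.4, -189.7, 90.2]
tcp_rot: [180.0, 0.0, 67.0]
ft_force: [-1.7, 0.2, 1.1]
finger_gap: 15.3
```

The bridge touched the face at TCP z ≈ 90.2 (90.3 expected): Fz went from −3.3 to +1.1 N. I'll hold, check, then release.

Request:
step_arm([
  {"grip":1,"tx":0,"ty":0,"tz":0,"ax":0,"ay":0,"az":0},
  {"grip":1,"tx":0,"ty":0,"tz":0,"ax":0,"ay":0,"az":0},
])

```text
time: 11.5
tool_pos: [534.4, -189.7, 90.2]
tcp_rot: [180.0, 0.0, 67.0]
ft_force: [-2.4, -0.1, 2.0]
finger_gap: 15.5
```

Request:
step_arm([
  {"grip":1.7,"tx":0,"ty":0,"tz":0,"ax":0,"ay":0,"az":0},
  {"grip":2,"tx":0,"ty":0,"tz":0,"ax":0,"ay":0,"az":0},
  {"grip":3,"tx":0,"ty":0,"tz":0,"ax":0,"ay":0,"az":0},
  {"grip":4.5,"tx":0,"ty":0,"tz":0,"ax":0,"ay":0,"az":0},
  {"grip":6,"tx":0,"ty":0,"tz":0,"ax":0,"ay":0,"az":0},
  {"grip":6,"tx":0,"ty":0,"tz":0,"ax":0,"ay":0,"az":0},
  {"grip":6,"tx":0,"ty":0,"tz":0,"ax":0,"ay":0,"az":0},
])

```text
time: 12.08
tool_pos: [534.3, -189.7, 89.9]
tcp_rot: [180.0, 0.0, 67.0]
ft_force: [-0.6, -0.7, 0.2]
finger_gap: 60.1
```

Request:
step_arm([
  {"grip":6,"tx":0,"ty":0,"tz":-0.5,"ax":0,"ay":0,"az":0},
  {"grip":6,"tx":0,"ty":0,"tz":-1,"ax":0,"ay":0,"az":0},
  {"grip":6,"tx":0,"ty":0,"tz":-2,"ax":0,"ay":0,"az":0},
  {"grip":6,"tx":0,"ty":0,"tz":-2.5,"ax":0,"ay":0,"az":0},
  {"grip":6,"tx":0,"ty":0,"tz":-2.5,"ax":0,"ay":0,"az":0},
  {"grip":6,"tx":0,"ty":0,"tz":-1.5,"ax":0,"ay":0,"az":0},
  {"grip":6,"tx":0,"ty":0,"tz":0,"ax":0,"ay":0,"az":0},
  {"grip":3,"tx":0,"ty":0,"tz":0,"ax":0,"ay":0,"az":0},
])

```text
time: 12.75
tool_pos: [535.3, -190.1, 191.9]
tcp_rot: [179.8, 0.0, 67.0]
ft_force: [0.5, -0.1, -1.6]
finger_gap: 49.1
```

Run:
```python
from h import *
for n in("scene","top"):cv2.imwrite(f"pics/{n}8.png",snapshot(n)[:,:,::-1])
st=sense();print(st['time'],st['tool_pos'],st['tcp_rot'],st['ft_force'],st['finger_gap'])
s=cv2.imread("pics/scene8.png");t=cv2.imread("pics/top8.png")
k=6;x0,y0=150,130
im=cv2.resize(s[y0:y0+90,x0:x0+70],None,fx=k,fy=k,interpolation=cv2.INTER_CUBIC)
i2=cv2.resize(t[150:240,290:350],None,fx=k,fy=k,interpolation=cv2.INTER_CUBIC)
cv2.imwrite("pics/crop8.png",np.hstack([im,i2]))
```

```text
12.85 [ 533.83985822 -189.41496154  189.07146467] [-1.79930847e+02 -2.04295009e-03  6.70382323e+01] [-0.10087101 -0.58834773 -0.84095194] 34.44246598018369
```

View pics/crop8.png

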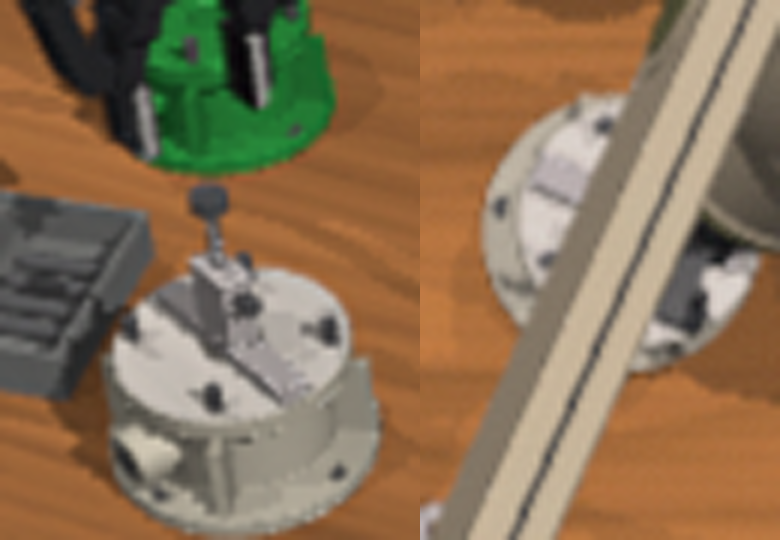

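The gauge stands on the face along the stud-free axis, and the knob is at scene crop (208,195). Locating the knob.

Run:
```python
from h import *
s=cv2.imread("pics/scene8.png")
x0,y0,k=150,130,6
hs=cv2.cvtColor(s,cv2.COLOR_BGR2HSV)
m=np.zeros(s.shape[:2],np.uint8);m[159:168,178:192]=((hs[...,2]<110)&(hs[...,1]<110))[159:168,178:192]
k_,l,st,ce=cv2.connectedComponentsWithStats(m);print(st,ce)
i=1+np.argmax(st[1:,4])
print("knob mid (z=152.5)",onz("scene",[ce[i]],152.5))
# same treatment of knob in first picture
s=cv2.imread("pics/scene0.png");hs=cv2.cvtColor(s,cv2.COLOR_BGR2HSV)
m[:]=0;m[222:232,299:314]=((hs[...,2]<130)&(hs[...,1]<110))[222:232,299:314]
k_,l,st,ce=cv2.connectedComponentsWithStats(m);print(st,ce)
i=1+np.argmax(st[1:,4]);print("knob0",onz("scene",[ce[i]],126.5))
# bridge ends now
c=np.array([533.4,-192,66.]);g=np.array([np.cos(np.radians(67)),np.sin(np.radians(67)),0]);x=np.array([g[1],-g[0],0])
s=cv2.imread("pics/scene8.png")
P=[c+sy*g+sx*x+[0,0,z] for sy in(-50,50) for sx in(-8,8) for z in(0,10)]+[c+9*(np.cos(a)*g+np.sin(a)*x)+[0,0,91] for a in np.arange(0,6.2,.6)]+[c+sy*g+sx*x+[0,0,50] for sy in(-14,14) for sx in(-8,8)]
im=cv2.resize(s[y0:y0+90,x0:x0+70],None,fx=8,fy=8,interpolation=cv2.INTER_CUBIC)[:600]
for u in proj("scene",P):cv2.circle(im,tuple(int(round(v)) for v in ((u-[x0,y0]+.5)*8)),2,(0,0,255),-1)
cv2.imwrite("pics/crop9.png",im)
```

```text
[[     0      0    512    384 196575]
 [   182    161      6      7     33]] [[255.51191657 191.50473356]
 [184.51515152 163.3030303 ]]
knob mid (z=152.5) [[ 536.46323877 -192.24762308  152.5       ]]
[[     0      0    512    384 196557]
 [   302    224      8      8     51]] [[255.48696816 191.49074823]
 [305.7254902  227.15686275]]
knob0 [[600.40705897 168.54158252 126.5       ]]
```

View pics/crop9.png

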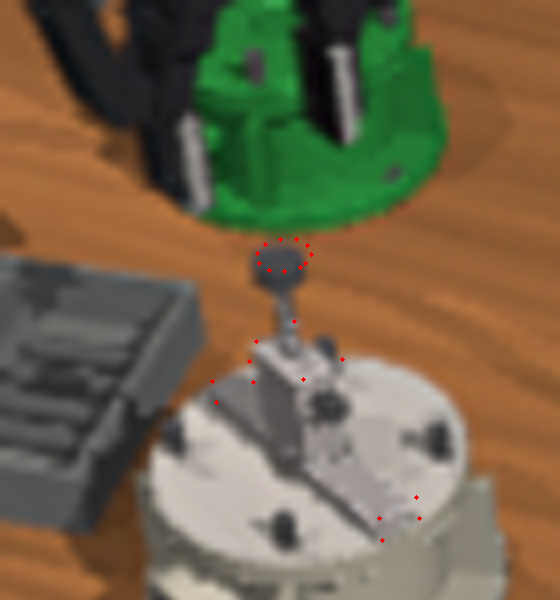

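Request:
step_arm([
  {"grip":1.5,"tx":-0.3,"ty":0,"tz":0,"ax":0,"ay":0,"az":0},
  {"grip":0,"tx":0,"ty":0,"tz":0,"ax":0,"ay":0,"az":0},
  {"grip":0,"tx":0,"ty":0,"tz":0,"ax":0,"ay":0,"az":0},
  {"grip":0,"tx":0,"ty":0,"tz":0.5,"ax":0,"ay":0,"az":0},
  {"grip":0,"tx":0,"ty":0,"tz":0.7,"ax":0,"ay":0,"az":0},
  {"grip":0,"tx":0,"ty":0,"tz":0.5,"ax":0,"ay":0,"az":0},
  {"grip":0,"tx":0,"ty":0,"tz":0.3,"ax":0,"ay":0,"az":0},
  {"grip":0,"tx":0,"ty":0,"tz":0,"ax":0,"ay":0,"az":0},
])

```text
time: 13.52
tool_pos: [532.4, -192.0, 168.3]
tcp_rot: [-179.9, -0.0, 67.0]
ft_force: [-0.3, -1.4, -0.2]
finger_gap: 0.2
```

Request:
step_arm([
  {"grip":0,"tx":0,"ty":0,"tz":0,"ax":0,"ay":0,"az":0},
  {"grip":0,"tx":0,"ty":0,"tz":0,"ax":0,"ay":0,"az":0},
])

```text
time: 13.68
tool_pos: [533.3, -192.4, 170.1]
tcp_rot: [180.0, 0.0, 67.0]
ft_force: [0.3, 0.7, -0.9]
finger_gap: -0.2
```

Run:
```python
from h import *
cv2.imwrite("pics/scene10.png",snapshot("scene")[:,:,::-1])
st=sense();print(st['time'],st['tool_pos'],st['tcp_rot'],st['ft_force'],st['finger_gap'])
s=cv2.imread("pics/scene10.png")
cv2.imwrite("pics/crop10.png",cv2.resize(s[120:210,150:220],None,fx=6,fy=6,interpolation=cv2.INTER_CUBIC))
```

```text
13.7333 [ 533.37151866 -192.47045678  170.21425909] [ 1.79969961e+02 -7.41145038e-04  6.70397159e+01] [-0.56732504  0.00951791  0.04981573] -0.17541228782886686
```

View pics/crop10.png

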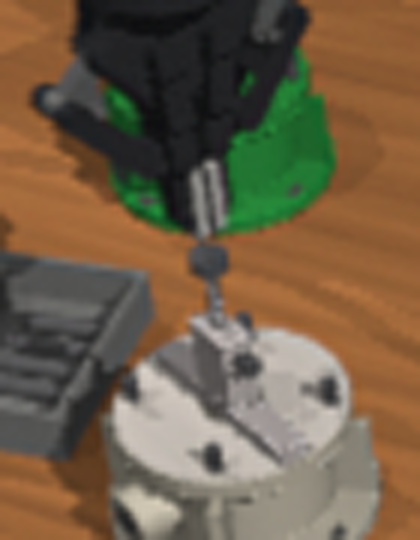

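The shut fingertips are centred over the knob at crop (208,258). Now to creep down.

Request:
step_arm([
  {"grip":0,"tx":0,"ty":0,"tz":0.3,"ax":0,"ay":0,"az":0},
  {"grip":0,"tx":0,"ty":0,"tz":0.3,"ax":0,"ay":0,"az":0},
  {"grip":0,"tx":0,"ty":0,"tz":0.2,"ax":0,"ay":0,"az":0},
  {"grip":0,"tx":0,"ty":0,"tz":0.1,"ax":0,"ay":0,"az":0},
  {"grip":0,"tx":0,"ty":0,"tz":0.05,"ax":0,"ay":0,"az":0},
  {"grip":0,"tx":0,"ty":0,"tz":0.05,"ax":0,"ay":0,"az":0},
])

```text
time: 14.23
tool_pos: [533.1, -192.4, 159.8]
tcp_rot: [-180.0, 0.0, 67.0]
ft_force: [-0.6, -0.0, -0.7]
finger_gap: 0.4
```

Request:
step_arm([
  {"grip":0,"tx":0,"ty":0,"tz":0.05,"ax":0,"ay":0,"az":0},
  {"grip":0,"tx":0,"ty":0,"tz":0.05,"ax":0,"ay":0,"az":0},
])

```text
time: 14.4
tool_pos: [533.2, -192.4, 159.0]
tcp_rot: [180.0, -0.0, 67.0]
ft_force: [-1.1, 0.3, -0.2]
finger_gap: 0.1
```

Request:
step_arm([
  {"grip":0,"tx":0,"ty":0,"tz":0.05,"ax":0,"ay":0,"az":0},
  {"grip":0,"tx":0,"ty":0,"tz":0.05,"ax":0,"ay":0,"az":0},
])

```text
time: 14.57
tool_pos: [533.2, -192.4, 157.9]
tcp_rot: [180.0, -0.0, 67.0]
ft_force: [-0.3, 0.3, -0.6]
finger_gap: 0.0
```

Request:
step_arm([
  {"grip":0,"tx":0,"ty":0,"tz":0.05,"ax":0,"ay":0,"az":0},
  {"grip":0,"tx":0,"ty":0,"tz":0.05,"ax":0,"ay":0,"az":0},
])

```text
time: 14.73
tool_pos: [533.4, -192.5, 157.2]
tcp_rot: [180.0, 0.0, 67.0]
ft_force: [-1.0, 0.6, 2.4]
finger_gap: 0.2
```

Request:
step_arm([
  {"grip":0,"tx":0,"ty":0,"tz":0.05,"ax":0,"ay":0,"az":0},
  {"grip":0,"tx":0,"ty":0,"tz":0.05,"ax":0,"ay":0,"az":0},
])

```text
time: 14.9
tool_pos: [533.3, -192.5, 156.1]
tcp_rot: [180.0, 0.0, 67.0]
ft_force: [0.5, -0.1, 1.5]
finger_gap: 0.2
```

Request:
step_arm([
  {"grip":0,"tx":0,"ty":0,"tz":0.05,"ax":0,"ay":0,"az":0},
  {"grip":0,"tx":0,"ty":0,"tz":0.05,"ax":0,"ay":0,"az":0},
])

```text
time: 15.07
tool_pos: [533.2, -192.5, 155.0]
tcp_rot: [180.0, 0.0, 67.0]
ft_force: [-0.7, -0.3, 1.7]
finger_gap: 0.2
```

Request:
step_arm([
  {"grip":0,"tx":0,"ty":0,"tz":0.08,"ax":0,"ay":0,"az":0},
  {"grip":0,"tx":0,"ty":0,"tz":0.08,"ax":0,"ay":0,"az":0},
  {"grip":0,"tx":0,"ty":0,"tz":0.08,"ax":0,"ay":0,"az":0},
  {"grip":0,"tx":0,"ty":0,"tz":0.08,"ax":0,"ay":0,"az":0},
  {"grip":0,"tx":0,"ty":0,"tz":0.03,"ax":0,"ay":0,"az":0},
  {"grip":0,"tx":0,"ty":0,"tz":0.03,"ax":0,"ay":0,"az":0},
])

```text
time: 15.57
tool_pos: [533.2, -192.4, 151.0]
tcp_rot: [180.0, -0.0, 67.0]
ft_force: [0.1, -0.0, 2.3]
finger_gap: -0.2
```

Request:
step_arm([
  {"grip":0,"tx":0,"ty":0,"tz":0.03,"ax":0,"ay":0,"az":0},
  {"grip":0,"tx":0,"ty":0,"tz":0.03,"ax":0,"ay":0,"az":0},
])

```text
time: 15.73
tool_pos: [533.2, -192.4, 150.5]
tcp_rot: [180.0, 0.0, 67.0]
ft_force: [0.3, 0.1, 2.8]
finger_gap: 0.4
```

Request:
step_arm([
  {"grip":0,"tx":0,"ty":0,"tz":0.03,"ax":0,"ay":0,"az":0},
  {"grip":0,"tx":0,"ty":0,"tz":0.03,"ax":0,"ay":0,"az":0},
])

```text
time: 15.9
tool_pos: [533.2, -192.4, 149.9]
tcp_rot: [-180.0, 0.0, 67.0]
ft_force: [-0.5, 0.9, 1.8]
finger_gap: -0.2
```

Request:
step_arm([
  {"grip":0,"tx":0,"ty":0,"tz":0.03,"ax":0,"ay":0,"az":0},
  {"grip":0,"tx":0,"ty":0,"tz":0.03,"ax":0,"ay":0,"az":0},
])

```text
time: 16.07
tool_pos: [533.2, -192.4, 149.3]
tcp_rot: [180.0, -0.0, 67.0]
ft_force: [-0.1, -1.3, 1.6]
finger_gap: 0.2
```

Request:
step_arm([
  {"grip":0,"tx":0,"ty":0,"tz":0.03,"ax":0,"ay":0,"az":0},
  {"grip":0,"tx":0,"ty":0,"tz":0.03,"ax":0,"ay":0,"az":0},
])

```text
time: 16.23
tool_pos: [533.2, -192.4, 148.7]
tcp_rot: [180.0, -0.0, 67.0]
ft_force: [0.1, 0.5, 1.6]
finger_gap: -0.1
```

Request:
step_arm([
  {"grip":0,"tx":0,"ty":0,"tz":0.03,"ax":0,"ay":0,"az":0},
  {"grip":0,"tx":0,"ty":0,"tz":0.03,"ax":0,"ay":0,"az":0},
])

```text
time: 16.4
tool_pos: [533.2, -192.4, 148.0]
tcp_rot: [-180.0, -0.0, 67.0]
ft_force: [0.4, 0.0, 2.2]
finger_gap: -0.3
```

Request:
step_arm([
  {"grip":0,"tx":0,"ty":0,"tz":0.03,"ax":0,"ay":0,"az":0},
  {"grip":0,"tx":0,"ty":0,"tz":0.03,"ax":0,"ay":0,"az":0},
])

```text
time: 16.57
tool_pos: [533.2, -192.4, 147.5]
tcp_rot: [180.0, -0.0, 67.0]
ft_force: [-0.3, -0.6, 2.3]
finger_gap: 0.1
```

Request:
step_arm([
  {"grip":0,"tx":0,"ty":0,"tz":0.03,"ax":0,"ay":0,"az":0},
  {"grip":0,"tx":0,"ty":0,"tz":0.03,"ax":0,"ay":0,"az":0},
])

```text
time: 16.73
tool_pos: [533.2, -192.4, 146.9]
tcp_rot: [180.0, 0.0, 67.0]
ft_force: [1.0, -0.2, 1.4]
finger_gap: 0.0
```

Request:
step_arm([
  {"grip":0,"tx":0,"ty":0,"tz":0.03,"ax":0,"ay":0,"az":0},
  {"grip":0,"tx":0,"ty":0,"tz":0.03,"ax":0,"ay":0,"az":0},
])

```text
time: 16.9
tool_pos: [533.2, -192.4, 146.3]
tcp_rot: [180.0, 0.0, 67.0]
ft_force: [1.0, 0.1, 1.7]
finger_gap: 0.3
```

Request:
step_arm([
  {"grip":0,"tx":0,"ty":0,"tz":0.03,"ax":0,"ay":0,"az":0},
  {"grip":0,"tx":0,"ty":0,"tz":0.03,"ax":0,"ay":0,"az":0},
])

```text
time: 17.07
tool_pos: [533.2, -192.4, 145.7]
tcp_rot: [-180.0, -0.0, 67.0]
ft_force: [0.2, -0.6, 2.3]
finger_gap: -0.0
```

Request:
step_arm([
  {"grip":0,"tx":0,"ty":0,"tz":0.03,"ax":0,"ay":0,"az":0},
  {"grip":0,"tx":0,"ty":0,"tz":0.03,"ax":0,"ay":0,"az":0},
])

```text
time: 17.23
tool_pos: [533.1, -192.4, 145.0]
tcp_rot: [-180.0, -0.0, 67.0]
ft_force: [0.8, -1.3, 1.7]
finger_gap: -0.1
```

Request:
step_arm([
  {"grip":0,"tx":0,"ty":0,"tz":0.03,"ax":0,"ay":0,"az":0},
  {"grip":0,"tx":0,"ty":0,"tz":0.03,"ax":0,"ay":0,"az":0},
])

```text
time: 17.4
tool_pos: [533.2, -192.4, 144.5]
tcp_rot: [180.0, 0.0, 67.0]
ft_force: [1.3, -0.0, 2.2]
finger_gap: -0.1
```

Request:
step_arm([
  {"grip":0,"tx":0,"ty":0,"tz":0.03,"ax":0,"ay":0,"az":0},
  {"grip":0,"tx":0,"ty":0,"tz":0.03,"ax":0,"ay":0,"az":0},
])

```text
time: 17.57
tool_pos: [533.1, -192.4, 143.9]
tcp_rot: [-180.0, 0.0, 67.0]
ft_force: [0.2, -0.4, 2.8]
finger_gap: -0.2
```

Request:
step_arm([
  {"grip":0,"tx":0,"ty":0,"tz":0.03,"ax":0,"ay":0,"az":0},
  {"grip":0,"tx":0,"ty":0,"tz":0.03,"ax":0,"ay":0,"az":0},
])

```text
time: 17.73
tool_pos: [533.2, -192.4, 143.3]
tcp_rot: [180.0, 0.0, 67.0]
ft_force: [1.9, -1.0, 1.4]
finger_gap: 0.1
```

Request:
step_arm([
  {"grip":0,"tx":0,"ty":0,"tz":0.03,"ax":0,"ay":0,"az":0},
  {"grip":0,"tx":0,"ty":0,"tz":0.03,"ax":0,"ay":0,"az":0},
])

```text
time: 17.9
tool_pos: [533.2, -192.4, 142.7]
tcp_rot: [180.0, -0.0, 67.0]
ft_force: [0.8, -0.0, 2.7]
finger_gap: 0.1
```

Request:
step_arm([
  {"grip":0,"tx":0,"ty":0,"tz":0.03,"ax":0,"ay":0,"az":0},
  {"grip":0,"tx":0,"ty":0,"tz":0.03,"ax":0,"ay":0,"az":0},
])

```text
time: 18.07
tool_pos: [533.2, -192.4, 142.1]
tcp_rot: [180.0, 0.0, 67.0]
ft_force: [-0.2, -0.7, 2.2]
finger_gap: 0.1
```

Request:
step_arm([
  {"grip":0,"tx":0,"ty":0,"tz":0.03,"ax":0,"ay":0,"az":0},
  {"grip":0,"tx":0,"ty":0,"tz":0.03,"ax":0,"ay":0,"az":0},
])

```text
time: 18.23
tool_pos: [533.1, -192.4, 141.4]
tcp_rot: [-180.0, 0.0, 67.0]
ft_force: [0.9, -1.1, 2.5]
finger_gap: -0.1
```

Request:
step_arm([
  {"grip":0,"tx":0,"ty":0,"tz":0.03,"ax":0,"ay":0,"az":0},
  {"grip":0,"tx":0,"ty":0,"tz":0.03,"ax":0,"ay":0,"az":0},
])

```text
time: 18.4
tool_pos: [533.2, -192.4, 140.9]
tcp_rot: [180.0, -0.0, 67.0]
ft_force: [-0.0, -0.6, 3.0]
finger_gap: 0.4
```

Request:
step_arm([
  {"grip":0,"tx":0,"ty":0,"tz":0.03,"ax":0,"ay":0,"az":0},
  {"grip":0,"tx":0,"ty":0,"tz":0.03,"ax":0,"ay":0,"az":0},
])

```text
time: 18.57
tool_pos: [533.1, -192.4, 140.3]
tcp_rot: [-180.0, 0.0, 67.0]
ft_force: [0.3, 0.2, 1.7]
finger_gap: 0.1
```

Request:
step_arm([
  {"grip":0,"tx":0,"ty":0,"tz":0.03,"ax":0,"ay":0,"az":0},
  {"grip":0,"tx":0,"ty":0,"tz":0.03,"ax":0,"ay":0,"az":0},
])

```text
time: 18.73
tool_pos: [533.2, -192.4, 139.7]
tcp_rot: [180.0, 0.0, 67.0]
ft_force: [0.2, -0.5, 1.9]
finger_gap: -0.2
```

Request:
step_arm([
  {"grip":0,"tx":0,"ty":0,"tz":0.03,"ax":0,"ay":0,"az":0},
  {"grip":0,"tx":0,"ty":0,"tz":0.03,"ax":0,"ay":0,"az":0},
])

```text
time: 18.9
tool_pos: [533.2, -192.4, 139.1]
tcp_rot: [180.0, -0.0, 67.0]
ft_force: [1.0, 0.3, 2.3]
finger_gap: -0.0
```

Request:
step_arm([
  {"grip":0,"tx":0,"ty":0,"tz":0.03,"ax":0,"ay":0,"az":0},
  {"grip":0,"tx":0,"ty":0,"tz":0.03,"ax":0,"ay":0,"az":0},
])

```text
time: 19.07
tool_pos: [533.2, -192.4, 138.5]
tcp_rot: [180.0, 0.0, 67.0]
ft_force: [0.7, 0.0, 1.7]
finger_gap: -0.2
```

Request:
step_arm([
  {"grip":0,"tx":0,"ty":0,"tz":0.03,"ax":0,"ay":0,"az":0},
  {"grip":0,"tx":0,"ty":0,"tz":0.03,"ax":0,"ay":0,"az":0},
])

```text
time: 19.23
tool_pos: [533.2, -192.4, 137.9]
tcp_rot: [180.0, -0.0, 67.0]
ft_force: [1.0, -0.1, 2.3]
finger_gap: -0.2
```

Request:
step_arm([
  {"grip":0,"tx":0,"ty":0,"tz":0.03,"ax":0,"ay":0,"az":0},
  {"grip":0,"tx":0,"ty":0,"tz":0.03,"ax":0,"ay":0,"az":0},
])

```text
time: 19.4
tool_pos: [533.2, -192.4, 137.3]
tcp_rot: [-180.0, -0.0, 67.0]
ft_force: [-0.2, -0.4, 1.5]
finger_gap: 0.1
```

Request:
step_arm([
  {"grip":0,"tx":0,"ty":0,"tz":0.03,"ax":0,"ay":0,"az":0},
  {"grip":0,"tx":0,"ty":0,"tz":0.03,"ax":0,"ay":0,"az":0},
])

```text
time: 19.57
tool_pos: [533.2, -192.4, 136.7]
tcp_rot: [-180.0, -0.0, 67.0]
ft_force: [-0.9, 0.0, 3.4]
finger_gap: -0.1
```

Request:
step_arm([
  {"grip":0,"tx":0,"ty":0,"tz":0.03,"ax":0,"ay":0,"az":0},
])

```text
time: 19.65
tool_pos: [533.2, -192.4, 136.4]
tcp_rot: [180.0, 0.0, 67.0]
ft_force: [0.6, -0.1, 1.7]
finger_gap: -0.1
```

Request:
step_arm([
  {"grip":0,"tx":0,"ty":0,"tz":0.03,"ax":0,"ay":0,"az":0},
  {"grip":0,"tx":0,"ty":0,"tz":0.03,"ax":0,"ay":0,"az":0},
])

```text
time: 19.82
tool_pos: [533.1, -192.4, 135.8]
tcp_rot: [-180.0, 0.0, 67.0]
ft_force: [0.3, 1.2, 1.8]
finger_gap: -0.3
```

Request:
step_arm([
  {"grip":0,"tx":0,"ty":0,"tz":0.03,"ax":0,"ay":0,"az":0},
  {"grip":0,"tx":0,"ty":0,"tz":0.03,"ax":0,"ay":0,"az":0},
])

```text
time: 19.98
tool_pos: [533.2, -192.4, 135.2]
tcp_rot: [180.0, -0.0, 67.0]
ft_force: [-0.4, -0.9, 2.0]
finger_gap: -0.1
```

Request:
step_arm([
  {"grip":0,"tx":0,"ty":0,"tz":0.03,"ax":0,"ay":0,"az":0},
  {"grip":0,"tx":0,"ty":0,"tz":0.03,"ax":0,"ay":0,"az":0},
])

```text
time: 20.15
tool_pos: [533.2, -192.4, 134.6]
tcp_rot: [180.0, -0.0, 67.0]
ft_force: [0.6, -0.2, 2.0]
finger_gap: -0.3
```

Request:
step_arm([
  {"grip":0,"tx":0,"ty":0,"tz":0.03,"ax":0,"ay":0,"az":0},
  {"grip":0,"tx":0,"ty":0,"tz":0.03,"ax":0,"ay":0,"az":0},
])

```text
time: 20.32
tool_pos: [533.1, -192.4, 133.9]
tcp_rot: [-180.0, -0.0, 67.0]
ft_force: [-0.2, 0.3, 2.0]
finger_gap: 0.2
```

Request:
step_arm([
  {"grip":0,"tx":0,"ty":0,"tz":0.03,"ax":0,"ay":0,"az":0},
  {"grip":0,"tx":0,"ty":0,"tz":0.03,"ax":0,"ay":0,"az":0},
])

```text
time: 20.48
tool_pos: [533.1, -192.4, 133.4]
tcp_rot: [-180.0, 0.0, 67.0]
ft_force: [0.7, -0.3, 1.9]
finger_gap: 0.2
```

Request:
step_arm([
  {"grip":0,"tx":0,"ty":0,"tz":0.03,"ax":0,"ay":0,"az":0},
  {"grip":0,"tx":0,"ty":0,"tz":0.03,"ax":0,"ay":0,"az":0},
])

```text
time: 20.65
tool_pos: [533.2, -192.4, 132.8]
tcp_rot: [-180.0, -0.0, 67.0]
ft_force: [1.1, -0.1, 1.8]
finger_gap: -0.1
```

Request:
step_arm([
  {"grip":0,"tx":0,"ty":0,"tz":0.03,"ax":0,"ay":0,"az":0},
  {"grip":0,"tx":0,"ty":0,"tz":0.03,"ax":0,"ay":0,"az":0},
])

```text
time: 20.82
tool_pos: [533.1, -192.4, 132.1]
tcp_rot: [-180.0, 0.0, 67.0]
ft_force: [0.6, -0.4, 2.1]
finger_gap: -0.2
```

Request:
step_arm([
  {"grip":0,"tx":0,"ty":0,"tz":0.03,"ax":0,"ay":0,"az":0},
  {"grip":0,"tx":0,"ty":0,"tz":0.03,"ax":0,"ay":0,"az":0},
])

```text
time: 20.98
tool_pos: [533.2, -192.4, 131.6]
tcp_rot: [-180.0, 0.0, 67.0]
ft_force: [0.5, 0.4, 2.0]
finger_gap: -0.4
```

Request:
step_arm([
  {"grip":0,"tx":0,"ty":0,"tz":0.03,"ax":0,"ay":0,"az":0},
  {"grip":0,"tx":0,"ty":0,"tz":0.03,"ax":0,"ay":0,"az":0},
])

```text
time: 21.15
tool_pos: [533.2, -192.4, 131.0]
tcp_rot: [180.0, -0.0, 67.0]
ft_force: [-0.4, 0.0, 1.3]
finger_gap: -0.1
```

Request:
step_arm([
  {"grip":0,"tx":0,"ty":0,"tz":0.03,"ax":0,"ay":0,"az":0},
  {"grip":0,"tx":0,"ty":0,"tz":0.03,"ax":0,"ay":0,"az":0},
])

```text
time: 21.32
tool_pos: [533.2, -192.4, 130.4]
tcp_rot: [180.0, 0.0, 67.0]
ft_force: [-0.3, 0.1, 2.8]
finger_gap: -0.4
```

Request:
step_arm([
  {"grip":0,"tx":0,"ty":0,"tz":0.03,"ax":0,"ay":0,"az":0},
  {"grip":0,"tx":0,"ty":0,"tz":0.03,"ax":0,"ay":0,"az":0},
])

```text
time: 21.48
tool_pos: [533.3, -192.4, 130.1]
tcp_rot: [180.0, -0.0, 67.0]
ft_force: [-0.5, 0.6, 5.0]
finger_gap: 0.2
```

Request:
step_arm([
  {"grip":0,"tx":0,"ty":0,"tz":0,"ax":0,"ay":0,"az":0},
])

```text
time: 21.57
tool_pos: [533.3, -192.5, 130.1]
tcp_rot: [180.0, 0.0, 67.0]
ft_force: [0.2, 0.2, 4.3]
finger_gap: 0.3
```

Request:
step_arm([
  {"grip":0,"tx":0,"ty":0,"tz":0.02,"ax":0,"ay":0,"az":0},
  {"grip":0,"tx":0,"ty":0,"tz":0,"ax":0,"ay":0,"az":0},
])

```text
time: 21.73
tool_pos: [533.3, -192.5, 130.0]
tcp_rot: [180.0, 0.0, 67.0]
ft_force: [-0.7, 0.1, 5.5]
finger_gap: 0.1
```

It's on the bottom: z has stalled at 130.0 while the force climbed from 2 to 5.5 N. Retreating straight up.

Request:
step_arm([
  {"grip":0,"tx":0,"ty":0,"tz":-0.1,"ax":0,"ay":0,"az":0},
  {"grip":0,"tx":0,"ty":0,"tz":-0.5,"ax":0,"ay":0,"az":0},
  {"grip":0,"tx":0,"ty":0,"tz":-1.5,"ax":0,"ay":0,"az":0},
  {"grip":0,"tx":0,"ty":0,"tz":-2.5,"ax":0,"ay":0,"az":0},
  {"grip":0,"tx":0,"ty":0,"tz":-2.5,"ax":0,"ay":0,"az":0},
  {"grip":0,"tx":0,"ty":0,"tz":-2,"ax":0,"ay":0,"az":0},
  {"grip":0,"tx":0,"ty":0,"tz":-1,"ax":0,"ay":0,"az":0},
  {"grip":0,"tx":0,"ty":0,"tz":0,"ax":0,"ay":0,"az":0},
])

```text
time: 22.4
tool_pos: [534.4, -193.0, 233.6]
tcp_rot: [179.7, 0.0, 67.0]
ft_force: [-0.1, 0.0, 0.1]
finger_gap: -0.1
```

Request:
step_arm([
  {"grip":0,"tx":0,"ty":-2,"tz":0,"ax":0,"ay":0,"az":0},
  {"grip":0,"tx":0,"ty":-2.5,"tz":0,"ax":0,"ay":0,"az":0},
  {"grip":0,"tx":0,"ty":-2.5,"tz":0,"ax":0,"ay":0,"az":0},
  {"grip":0,"tx":0,"ty":-2.5,"tz":0,"ax":0,"ay":0,"az":0},
  {"grip":0,"tx":0,"ty":-1.5,"tz":0,"ax":0,"ay":0,"az":0},
  {"grip":0,"tx":0,"ty":0,"tz":0,"ax":0,"ay":0,"az":0},
  {"grip":0,"tx":0,"ty":0,"tz":0,"ax":0,"ay":0,"az":0},
])

```text
time: 22.98
tool_pos: [431.3, -149.2, 229.3]
tcp_rot: [-179.9, -0.0, 67.0]
ft_force: [0.6, -0.8, 0.3]
finger_gap: -0.1
```

Run:
```python
from h import *
for n in("scene","top"):cv2.imwrite(f"pics/{n}11.png",snapshot(n)[:,:,::-1])
st=sense();print(st['time'],st['tool_pos'],st['ft_force'])
s=cv2.imread("pics/scene11.png");t=cv2.imread("pics/top11.png")
im=cv2.resize(s[140:230,150:220],None,fx=5,fy=5,interpolation=cv2.INTER_CUBIC)
i2=cv2.resize(t[145:235,285:365],None,fx=5,fy=5,interpolation=cv2.INTER_CUBIC)
cv2.imwrite("pics/crop11.png",np.hstack([im,i2]))
g=np.array([np.cos(np.radians(67)),np.sin(np.radians(67)),0]);c=np.array([533.3,-192.5,66])
print("expected knob top px, reading 39:",(proj("scene",[c+[0,0,64]])-[150,140])*5, "reading 12:",(proj("scene",[c+[0,0,91]])-[150,140])*5)
```

```text
23.0833 [ 432.12608086 -149.66112022  229.84405062] [1.0068898  0.26906742 0.7437586 ]
expected knob top px, reading 39: [[180.3268956  145.84338549]] reading 12: [[174.28977574 106.40076254]]
```

View pics/crop11.png

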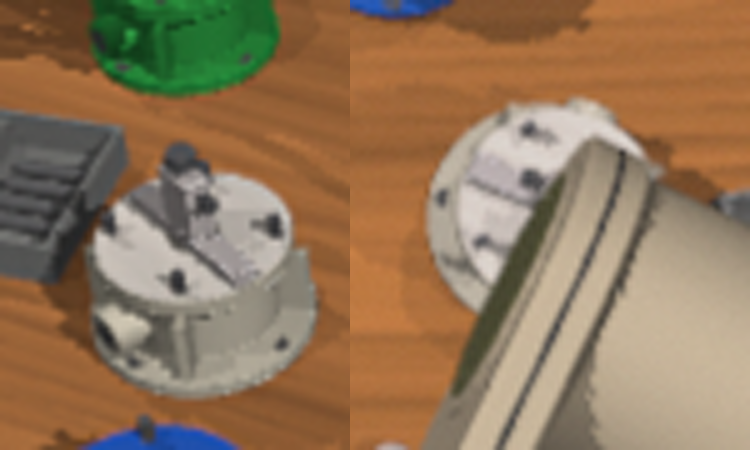

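View pics/scene11.png

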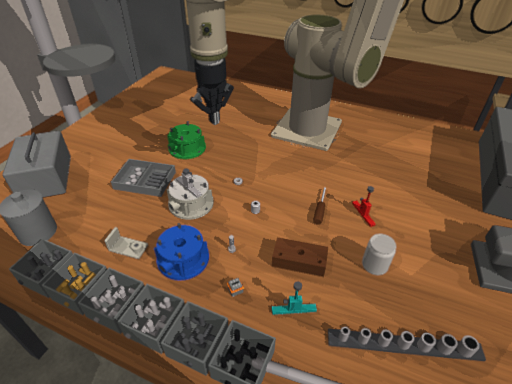

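The knob top at crop (180,147) matches the roughly 39 mm reading that the force stop gave (predicted (180,146)). The gauge is upright and clear of the studs, the rest is empty, and everything else is where it was. Handing in.

Run:
```python
from bench import *
print(hand_in())
```

```text
the job is handed in; nothing more can be done
None
```

The gauge is standing on the bare-metal cover's face with its rod on the bottom of the bore, ready for you to read. From the arm's height where the rod stopped, the depth is about 39 mm, good to roughly 1 mm.

- **Placing:** I lifted the steel gauge out of the rest and set it across the face along the stud-free axis. The bridge touched down with about 5 N.
- **Finding the bottom:** I pressed the knob down in 0.3 mm steps. The rod slid with about 2 N of drag, then stopped at a fingertip height of 130.0 mm while the force rose to 5.5 N. The rod is therefore pressing on the floor with about 3–4 N, under the 15 N limit.
- **Last checks:** The final scene picture shows the gauge upright and clear of the studs, with the knob within a pixel of where a 39 mm reading puts it. The other items look unmoved and the arm is clear. Simulated time was about 23 s.
- **Limits of the checks:** The arm partly hid the cover in the final top picture, so that view could not confirm the bridge lies flat. Camera estimates of the gauge's position differed by 2–3 mm, well within the room the rod has in the bore.

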